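Load the blow-off rows with microscope objectives and hold the air lever at half

ROBOT

A 6-joint arm with a two-finger parallel gripper is mounted at the origin on the work surface. World frame = base frame: x ahead of the robot, y to its left, z up, the work surface at z = 0. Lengths are in m, angles in rad, forces in N, time in s.
With the tool pointing down it reaches from about 0.25 to 0.775 m from the base axis. Payload 4 kg.
Tool frame: the origin (TCP) lies midway between the tips of the shut fingers; the grasp point (between the pads) lies 19 mm behind it (robot.tcp_to_grasp is the z of the grasp point in the tool frame, in m); z points along the fingers, y is the line along which they close (so a half turn about z gives the same grasp; the last joint's range is limited). The gripper opens to 94 mm and grips with 3 to 60 N. Pads are 16 mm wide; open, the fingers measure 119 mm over their backs; the gripper's body (75 mm by 177 mm) begins 78 mm behind the grasp point.
Start: joints at [1.184, 0.087, 1.371, -0, 1.684, -0.103], TCP at [0.154, 0.528, 0.206] pointing down, gripper open.
Joint ranges: [-3.1, 3.1], [-0.76, 2.03], [0.27, 2.55], [-1.08, 4.22], [0.17, 2.65], [-2.57, 2.57]. Speed limits (rad/s): [2.79, 2.79, 3.14, 3.14, 3.14, 3.14].

INTERFACE

Orientations are given as [roll, pitch, yaw] about the fixed x, y, z axes, in that order (R = Rz(yaw) Ry(pitch) Rx(roll)).
In Python, from bench import robot gives the robot as it stands. The module is installed in compiled form; this text tells all that it offers.
- The arm moves only by the tool move_arm, never from a script. Its argument "motion" is one flat list of numbers, 7 for each row, row after row: the turn, a rotation vector about the tool's x, y, z in units of 45 degrees (1.0 is 45 degrees), then the shift along the tool's x, y, z in units of 100 mm (1.0 is 100 mm), then the opening, from 0 (shut) to 1 (fully open). A call has 1 to 12 rows; each row shifts and turns the commanded pose from where the row before left it, along the tool's axes as they then stand; what a row does not reach is not made up. A row lasts 1/12 s, in which the tool goes at most 41.7 mm and 7.16 degrees, less where a joint would pass 70% of its speed; a pose out of reach is approached as far as the arm can. A call with a number of a shift or a turn outside -1 to 1 is refused whole. A call with a gripper value outside its range is refused whole. The fingers move at their own pace and stop on an object; the grip force is fixed at half the most. Time passes only in rows, so rows that do not move let the fingers close. It gives the time, the measured TCP pose, the force, the opening and the grip force at its end, in the units of the state.
- robot.get_obs(): the state, without advancing time (a new reading comes with each control period).
- robot.snapshot(name): name is "scene" or "top"; returns the picture (480x640x3 uint8, red, green, blue); there is no depth.
- robot.get_calibration(name): a dict with "fx", "fy", "cx", "cy" (pixels), "R" (3x3) and "t" (3): a world point X has camera coordinates R X + t. Camera axes: x right, y down, z forward; pixel columns grow to the right and rows downward; lengths in m; the calibration is good to about 2 mm. A picture is of the moment at which its call begins. get_calibration takes no time and is no camera call.
- robot.close_job(): hands the job in; it is judged then, once.
The state is a dict: "time": time; "joint_positions": joint angles; "qvel": joint speeds; "joint_torque": joint torques, N m; "tool_pos": TCP position; "ee_rot": TCP orientation; "wrist_force": force on the tool from outside, world axes, zero at the start; "wrist_torque": the same for the moment, N m; "width": finger opening in m; "finger_force": force on a finger pad.
Only numpy, scipy, OpenCV 4.12 (cv2) and the standard library are available. Lean on these libraries where they do the work, as an engineer would, in place of code of your own. Each camera call takes 0.05 s, during which the arm holds its last target. There are 200 camera calls.

TASK

Two microscope objectives, one short and one long, are waiting on the bench to have the dust blown off: stand each one upright, seated fully in the free socket of the row that already holds objectives of its own length. Then press the red pad of the sprung air lever down with the fingers until the lever is level (half its travel, black pointer on the green band) and finish still holding it there: do not let go at the end. Leave the objectives already in the rows and the oil bottle, slide box and glass dish where they are.

Things in the scene. Friction and masses are not known exactly. Their poses are not given: they have to be found in the camera images.
- short_objective: the loose short objective: an upright silver barrel 26 mm in diameter, 45 mm high in all, about 100 g; straight from 2 mm (below that the foot is chamfered) to 34 mm above the foot, then tapering to a 14 mm wide nose at the top. Origin: centre of the underside; z up. It stands on the bench, nose up, nose stays up in the socket
- long_objective: the loose long objective: the same 26 mm silver barrel but 60 mm high, about 130 g, straight from 2 to 49 mm above the foot, then the same tapered nose. Origin: centre of the underside; z up. It stands on the bench, nose up; it starts in either of two places, the short one in the other
- short_row: green fixed plate for short objectives, 54 mm (its x) by 150 mm (its y), 14 mm high; three round sockets along its y, 48 mm apart, 29 mm across, 10 mm deep (floor 4 mm above the bench). The middle one is free; a 45 mm objective stands in each end one, rising 35 mm over the plate. The two plates look alike and may swap places. Origin: centre of the underside
- long_row: the other green plate, same size and sockets, fixed, for long objectives: 60 mm objectives stand in the middle socket and in the one at its -y end, rising 50 mm over the plate; the free socket is at its +y end. Origin: centre of the underside
- short_row_free (a point): centre of the mouth of the free socket of the short row, level with the plate's top (14 mm above the bench); axes as the plate's
- long_row_free (a point): centre of the mouth of the free socket of the long row, level with the plate's top; axes as the plate's
- short_row_stock1: 45 mm objective already standing in the -y end socket of the short row; leave it. Origin: centre of the underside
- short_row_stock2: 45 mm objective already standing in the +y end socket of the short row; leave it. Origin: centre of the underside
- long_row_stock1: 60 mm objective already standing in the -y end socket of the long row; leave it. Origin: centre of the underside
- long_row_stock2: 60 mm objective already standing in the middle socket of the long row; leave it. Origin: centre of the underside
- blow_valve: fixed air valve: grey base 175 mm (its x, -32 to +142 mm) by 75 mm (its y), 12 mm high; two aluminium cheeks 90 mm high carry the lever's hinge; at its -y side, 73 mm along x, a white gauge plate 118 mm high, 38 to 68 mm off the lever's middle, has a green band 75 mm above the bench. Origin: on the bench under the hinge; x points from hinge to pad
- air_lever (a joint): the sprung lever's angle in rad: 0 at rest (sloping up 0.18 rad towards the pad), 0.18 level = half travel, pointer on the middle of the green band, 0.36 fully down at its stop. It springs back when let go; pressing at the pad takes about 4 N to start, 8 N at level and 12 N fully down
- lever_pad (a point): centre of the top face of the round red pad (38 mm in diameter) on the steel lever, 110 mm from the hinge axis and 10 mm above the lever's middle line; about 105 mm above the bench at rest, 85 mm when the lever is level (then 110 mm horizontally from the hinge); moves with the lever. Press it from above
- lever_hinge (a point): middle of the lever's hinge axis, 75 mm above the bench; the axis runs along the valve's y
- oil_bottle: small amber bottle with black cap, 34 mm in diameter, 68 mm high, loose bystander; leave it. Origin: centre of the underside
- slide_box: blue slide box 85 x 120 x 30 mm, loose bystander; leave it. Origin: centre of the underside
- glass_dish: shallow glass dish 80 mm across, 18 mm high, loose bystander; leave it. Origin: centre of the underside
There are look-alikes about, which are no part of the job. Leave any brown look-alike of the long_row alone.

How it is judged:
By the outcome, as a careful person would: the job done as asked, in the order asked, and still so for the second after the job is handed in, while the arm keeps its last pose, push and grip.
It also fails if it takes over 54 s, if anything falls off the work surface, if the arm or the gripper's body presses on something with over 40 N, if the wrist force passes 120 N, or if a joint passes its speed limit or range.

## Working session

There is one attempt and no reset: what is moved stays moved. The work goes in short steps, Python scripts to look and compute and a tool call to move; the robot and the scene stay as the last step left them, time stands still between calls to the robot, and variables do not carry over. Pictures are saved under pics/ and viewed, at most 10 in all, crops included, and the job is handed in when it is done.

Besides the shell and the picture viewer there is one more tool, called after "Call:" as name(argument=value, ...) on one line, values as JSON. move_arm: Moves the arm, as the interface text tells. Shifts and turns lie within -1 to 1; 1 stands for 100 mm of shift or 45 degrees of turn. Its arguments: {"type":"object","properties":{"motion":{"type":"array","items":{"type":"number"}}},"required":["motion"]}

```bash
mkdir -p pics; python3 - <<'E'
from bench import robot
import cv2
for n in("scene","top"):
    im=robot.snapshot(n); cv2.imwrite(f"pics/{n}0.png",im[:,:,::-1])
    c=robot.get_calibration(n); print(n,c)
print(robot.get_obs())
E
```

```text
scene {'fx': 565.1625756283787, 'fy': 565.1625756283787, 'cx': 323.5830089592141, 'cy': 240.92683094328055, 'R': array([[-0.28084347,  0.95972724, -0.00711174],
       [ 0.55996159,  0.15783365, -0.8133459 ],
       [-0.77946774, -0.23240518, -0.58173695]]), 't': array([ 0.15099274, -0.22367854,  1.88131414])}
top {'fx': 498.8870617842432, 'fy': 498.8870617842432, 'cx': 316.64755953801085, 'cy': 236.06473505954895, 'R': array([[-0.16715028, -0.98592338, -0.00398463],
       [-0.95918118,  0.16354887, -0.23070159],
       [ 0.22810578, -0.03473986, -0.97301639]]), 't': array([0.05233928, 0.54439347, 1.01453602])}
{'time': 0.1, 'joint_positions': array([ 1.18389444e+00,  8.78685314e-02,  1.37204510e+00,  2.46593894e-05,
        1.68358140e+00, -1.03104156e-01]), 'qvel': array([-0.00045398, -0.00216934, -0.00132708, -0.00035544,  0.00038687,
        0.00088595]), 'joint_torque': array([ 2.34122839e-03, -3.41251910e+01, -3.03301764e+01,  7.19640311e-02,
        3.04553902e-02, -1.19968663e-04]), 'tool_pos': array([0.15382283, 0.52756449, 0.20445751]), 'ee_rot': array([-3.13970290e+00, -2.20173112e-04,  2.85779747e+00]), 'wrist_force': array([ 0.79891012, -0.19144238, -0.36389792]), 'wrist_torque': array([-2.82836171e-02, -4.93999096e-05,  3.15398231e-02]), 'finger_force': 0.0, 'width': 0.09417292312282424}
```

View pics/top0.png

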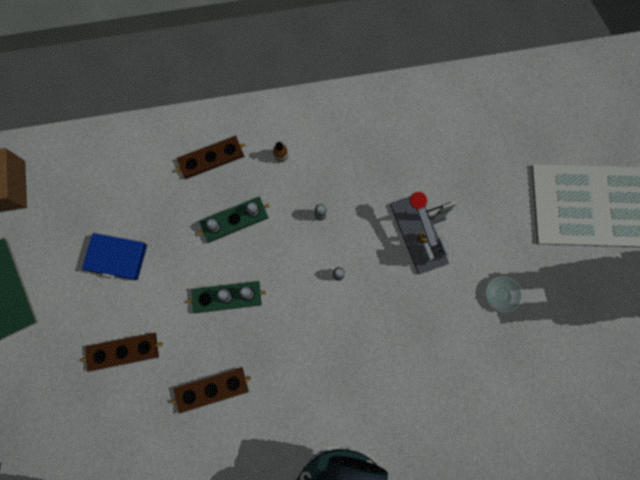

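View pics/scene0.png

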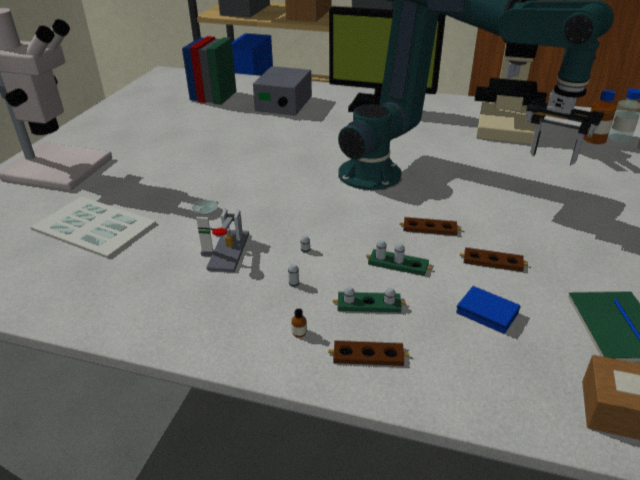

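```bash
python3 - <<'E'
from bench import robot
import cv2,numpy as np
for n,(u,v,w,h) in dict(top=(170,180,290,110),scene=(190,190,250,130)).items():
    im=np.mean([robot.snapshot(n) for _ in range(4)],0).astype(np.float32)
    np.save(n+".npy",im)
    c=im[v:v+h,u:u+w,::-1]
    c=np.clip(c*1.3,0,255)
    cv2.imwrite(f"pics/{n}1.png",cv2.resize(c,None,fx=800/w,fy=800/w,interpolation=cv2.INTER_CUBIC))
for n,(u,v) in dict(top=(418,200)).items(): pass
E
```

```text
[ WARN:0@3.059] global loadsave.cpp:1063 imwrite_ Unsupported depth image for selected encoder is fallbacked to CV_8U.
```

View pics/top1.png

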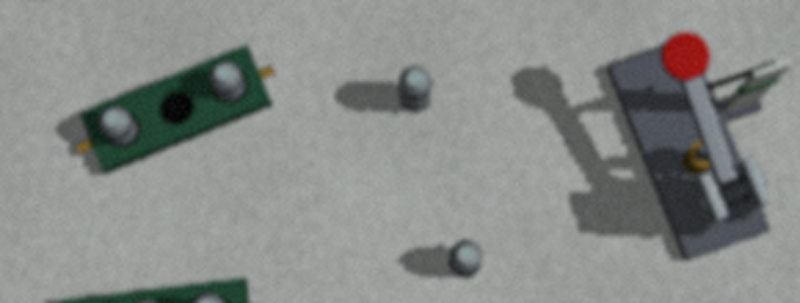

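View pics/scene1.png

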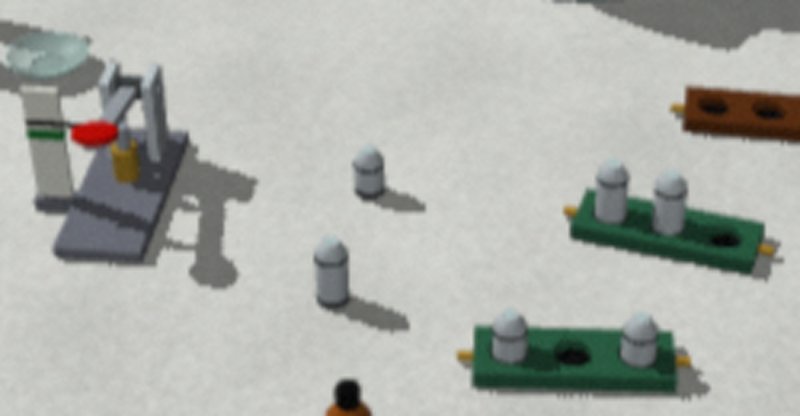

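```bash
cat > h.py <<'E'
import numpy as np,cv2
from bench import robot
from scipy.optimize import minimize,least_squares
C={n:robot.get_calibration(n) for n in("top","scene")}
def proj(n,X):
    c=C[n];P=np.atleast_2d(X)@c["R"].T+c["t"];return np.c_[c["fx"]*P[:,0]/P[:,2]+c["cx"],c["fy"]*P[:,1]/P[:,2]+c["cy"]]
def ray(n,u,v,z):
    c=C[n];d=c["R"].T@np.array([(u-c["cx"])/c["fx"],(v-c["cy"])/c["fy"],1]);o=-c["R"].T@c["t"];return o+d*(z-o[2])/d[2]
def cyl(x,y,h,z0=0):
    a=np.linspace(0,2*np.pi,24,endpoint=False);r=[]
    for R,z in((.011,0),(.013,.002),(.013,h-.011),(.007,h)): r.append(np.c_[x+R*np.cos(a),y+R*np.sin(a),0*a+z0+z])
    return np.vstack(r)
def Rz(a):return np.array([[np.cos(a),-np.sin(a)],[np.sin(a),np.cos(a)]])
def box(x,y,a,cx=.027,cy=.075,h=.014):
    L=np.array([[sx*cx,sy*cy,z] for sx in(-1,1) for sy in(-1,1) for z in(0,h)])
    L[:,:2]=L[:,:2]@Rz(a).T+[x,y];return L
S=4
def hullmask(n,X,sh,uv0,col=255,im=None):
    p=cv2.convexHull(((proj(n,X)-uv0+.5)*S*16-8).astype(np.float32)).astype(np.int32)
    im=np.zeros((sh[0]*S,sh[1]*S),np.uint8) if im is None else im
    cv2.fillConvexPoly(im,p,col,shift=4);return im
E
cat > fit.py <<'E'
from h import *
im={n:np.load(n+".npy") for n in C}
def fit(x0,stock,hs):
    X0=box(*x0);data={}
    for n in C:
        p=proj(n,X0);a=(p.min(0)-12).astype(int);b=(p.max(0)+12).astype(int)
        c=im[n][a[1]:b[1],a[0]:b[0]];g=c[...,1]-c[...,0]   # green minus red
        g=np.clip(cv2.resize(g,None,fx=S,fy=S,interpolation=cv2.INTER_LINEAR)/ np.percentile(g,85),0,1)
        data[n]=(g,c.shape,a)
    def cost(q):
        e=0;q=np.array([x0[0]+q[0]/100,x0[1]+q[1]/100,x0[2]+q[2]/10])
        for n,(g,sh,a) in data.items():
            m=hullmask(n,box(*q),sh,a)
            for s in stock+[0]:
                xy=q[:2]+Rz(q[2])@[0,s]
                if s==0 and 0 not in stock: continue
                m=hullmask(n,cyl(*xy,hs,.004),sh,a,0,m)
            w=1. if n=="top" else 1.
            # ignore dark holes: only outside-of-mask & mask disagreement
            e+=w*np.abs(g-m/255.).mean()
        return e
    best=None
    for sx in(-1,0,1):
        r=minimize(cost,[.3*sx,.3*sx,0],method="Nelder-Mead",options=dict(initial_simplex=np.array([[0,0,0],[1,0,0],[0,1,0],[0,0,1.]])+[.3*sx,.3*sx,0],xatol=1e-3,fatol=1e-6))
        q=np.array([x0[0]+r.x[0]/100,x0[1]+r.x[1]/100,x0[2]+r.x[2]/10]);print(q.round(4),round(r.fun,4))
        if best is None or r.fun<best[0]:best=(r.fun,q)
    return best[1]
def init(ul,ur): # -y end at right
    a=ray("top",*ul,.014)[:2];b=ray("top",*ur,.014)[:2];d=a-b
    return np.r_[(a+b)/2,np.arctan2(-d[0],d[1])]
s=fit(init((200,231),(268,206)),[-.048,.048],.045)
l=fit(init((190,300),(260,292)),[-.048,0],.060)
fs=s[:2];fl=l[:2]+Rz(l[2])@[0,.048]
print("short",s,"free",fs,proj("top",[*fs,.014]),proj("scene",[*fs,.014]))
print("long",l,"free",fl,proj("top",[*fl,.014]),proj("scene",[*fl,.014]))
# objectives from bounding boxes
def obj(tb,sb,h):
    T=np.array(tb)/ (800/290)+[170,180,170,180]-.3;Sc=np.array(sb)/3.2+[190,190,190,190]-.3
    f=lambda q:np.concatenate([np.r_[(p:=proj(n,cyl(q[0],q[1],h))).min(0),p.max(0)]-o for n,o in(("top",T),("scene",Sc))])
    r=least_squares(f,ray("top",(T[0]+T[2])/2,(T[1]+T[3])/2,.03)[:2]);print("obj",r.x.round(4),r.fun.round(1));return r.x
obj((399,65,432,111),(314,236,349,307),.060)
obj((449,239,483,278),(354,145,385,199),.045)
# pad
for n,z in(("top",.105),):
    i=im[n];m=((i[...,0]>120)&(i[...,1]<70)).astype(np.uint8)
    k,_,st,ce=cv2.connectedComponentsWithStats(m);j=1+np.argmax(st[1:,4]);print("pad",n,ce[j],st[j],ray(n,*ce[j],z))
for n,uv in dict(pl1=(175+0,0)).items():pass
for u,v in((610,68),(686,258),(768,229)):  # valve base corners, crop px
    print("base",ray("top",u/2.7586+170-.3,v/2.7586+180-.3,.012)[:2].round(4))
E
python3 fit.py
```

```text
[0.6303 0.1399 0.2384] 0.2678
[0.6302 0.1398 0.2367] 0.2678
[0.63   0.1398 0.2362] 0.2677
[ 0.4561  0.1792 -0.0538] 0.2456
[ 0.4561  0.1792 -0.0514] 0.2456
[ 0.456   0.1794 -0.0512] 0.2454
short [0.63004989 0.13979993 0.23619914] free [0.63004989 0.13979993] [[233.10621671 218.42330835]] [[368.85945585 299.47240453]]
long [ 0.4560383   0.17937457 -0.05117968] free [0.45849385 0.22731172] [[203.71375617 299.04435482]] [[416.40872193 263.15961238]]
obj [ 0.6082 -0.0582] [ 0.   0.3 -0.3  0.4 -0.4 -0.3 -0.1  1. ]
obj [ 0.4637 -0.0743] [-0.2  0.3 -0.3  0.  -0.5 -0.2 -0.2  0.4]
pad top [424.38461538 200.11538462] [422 196   5  10  26] [ 0.5744582  -0.27537079  0.105     ]
base [ 0.6029 -0.2223]
base [ 0.4357 -0.2506]
base [ 0.4478 -0.3212]
```

```bash
cat > f2.py <<'E'
from h import *
im={n:np.load(n+".npy") for n in C}
P=dict(short=[.63,.1398,.2362],long=[.456,.1794,-.0512])
tiles=[]
for k,q in P.items():
    free=np.array(q[:2])+(Rz(q[2])@[0,.048] if k=="long" else 0)
    for n in C:
        p=proj(n,box(*q));a=(p.min(0)-6).astype(int);b=(p.max(0)+6).astype(int)
        u=proj(n,[*free,.014])[0]
        c=im[n][a[1]:b[1],a[0]:b[0]]
        f=6
        t=cv2.resize(c[...,::-1]*1.5,None,fx=f,fy=f,interpolation=cv2.INTER_CUBIC).clip(0,255).astype(np.uint8)
        # dark centroid near the hole
        x,y=u.round().astype(int);w=im[n][y-9:y+10,x-9:x+10].max(2);
        print(k,n,"pred",u.round(1));
        m=cv2.resize(w,None,fx=4,fy=4,interpolation=cv2.INTER_LINEAR)<(w.min()+22)
        kk,_,st,ce=cv2.connectedComponentsWithStats(m.astype(np.uint8));j=1+np.argmax(st[1:,4])
        print(" dark c",ce[j]/4-.375+[x-9,y-9],"bbox",st[j][:4]/4+[x-9.5,y-9.5,0,0],"min",w.min(),np.median(w))
        f2=lambda X:((proj(n,X)-a+.5)*f-.5).round().astype(np.int32)
        B=box(*q);cv2.polylines(t,[f2(B[[1,3,7,5]])],True,(0,0,255),1)
        an=np.linspace(0,6.28,30)
        cv2.polylines(t,[f2(np.c_[free[0]+.0145*np.cos(an),free[1]+.0145*np.sin(an),0*an+.014])],True,(0,255,255),1)
        z=np.zeros((300,560,3),np.uint8);t=t[:300,:560];z[:t.shape[0],:t.shape[1]]=t;tiles.append(z)
o=np.vstack([np.hstack(tiles[:2]),np.hstack(tiles[2:])]);cv2.imwrite("pics/ov.png",cv2.resize(o,(800,430),interpolation=cv2.INTER_AREA))
E
python3 f2.py
```

```text
short top pred [233.1 218.4]
 dark c [233.72820804 218.49505833] bbox [228.   212.75  11.25  11.25] min 1.0 41.5
short scene pred [368.9 299.5]
 dark c [368.19431818 300.95568182] bbox [362.75 298.25  10.75   5.  ] min 6.25 65.75
long top pred [203.7 299.1]
 dark c [204.74048223 298.64428934] bbox [198.5  292.    12.75  13.25] min 1.25 33.5
long scene pred [416.4 263.2]
 dark c [415.68899132 264.5420282 ] bbox [411.25 262.5    9.     4.  ] min 6.75 62.75
```

View pics/ov.png

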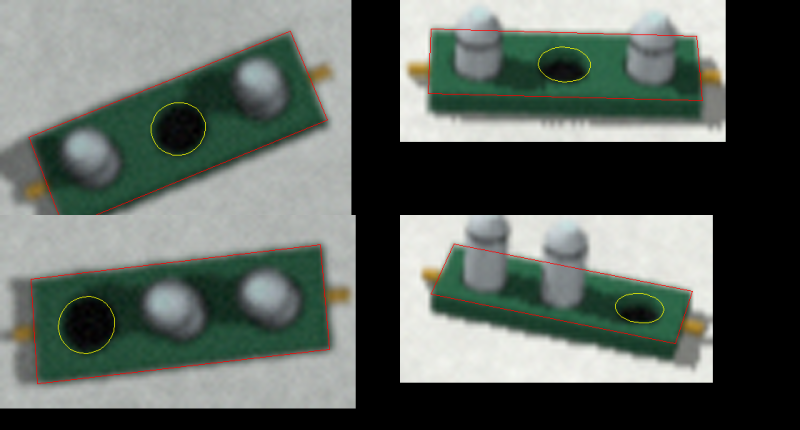

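```bash
cat > go.py <<'E'
import sys,numpy as np
from bench import robot
from scipy.spatial.transform import Rotation as Ro
# go.py x y z [yaw]: total tool-axis shift (units of 100mm) and turn (units of 45deg) to the target
a=list(map(float,sys.argv[1:]));o=robot.get_obs()
R=Ro.from_euler("xyz",o["ee_rot"]);d=R.inv().apply(np.array(a[:3])-o["tool_pos"])*10
print("t",round(o["time"],2),"pos",o["tool_pos"].round(4),"rot",o["ee_rot"].round(3),"w",round(o["width"],4),"F",o["wrist_force"].round(1))
print("shift",d.round(3),"rows>=",np.linalg.norm(d)/.4)
if len(a)>3:
    T=Ro.from_euler("xyz",[np.pi,0,a[3]]);v=(R.inv()*T).as_rotvec()/(np.pi/4);print("turn",v.round(3),"rows>=",np.linalg.norm(v)/.159)
E
python3 go.py .4637 -.0743 .12
python3 -c "
from h import *
print(ray('top',418.4,200.4,.105),proj('scene',[.5784,-.2644,.105]),proj('top',[.5784,-.2644,.105]))"
```

```text
t 0.5 pos [0.154  0.528  0.2055] rot [3.142 0.    2.858] w 0.0941 F [-0.2 -0.3  0. ]
shift [-4.659 -4.915  0.855] rows>= 17.065301868906605
[ 0.57596913 -0.26279614  0.105     ] [[218.53769014 230.29009083]] [[418.89747382 199.19227383]]
```

Call:
move_arm(motion=[0, 0, 0, -0.27, -0.29, 0.05, 1, 0, 0, 0, -0.27, -0.29, 0.05, 1, 0, 0, 0, -0.27, -0.29, 0.05, 1, 0, 0, 0, -0.27, -0.29, 0.05, 1, 0, 0, 0, -0.27, -0.29, 0.05, 1, 0, 0, 0, -0.27, -0.29, 0.05, 1, 0, 0, 0, -0.27, -0.29, 0.05, 1, 0, 0, 0, -0.27, -0.29, 0.05, 1, 0, 0, 0, -0.27, -0.29, 0.05, 1, 0, 0, 0, -0.27, -0.29, 0.05, 1, 0, 0, 0, -0.27, -0.29, 0.05, 1, 0, 0, 0, -0.27, -0.29, 0.05, 1])

```text
time: 1.5
tool_pos: [0.3681, 0.1014, 0.1457]
ee_rot: [3.141, 0.002, 2.858]
wrist_force: [1.1, 0.2, -0.3]
width: 0.0941
finger_force: 0.0
```

```bash
python3 go.py .4637 -.0743 .12
```

```text
t 1.5 pos [0.3681 0.1014 0.1457] rot [3.141e+00 2.000e-03 2.858e+00] w 0.0941 F [ 1.1  0.2 -0.3]
shift [-1.409 -1.419  0.258] rows>= 5.040919070002361
```

Call:
move_arm(motion=[0, 0, 0, -0.28, -0.29, 0.05, 1, 0, 0, 0, -0.28, -0.29, 0.05, 1, 0, 0, 0, -0.28, -0.29, 0.05, 1, 0, 0, 0, -0.28, -0.285, 0.05, 1, 0, 0, 0, -0.28, -0.285, 0.05, 1, 0, 0, 0, 0, 0, 0.2, 1, 0, 0, 0, 0, 0, 0.2, 1, 0, 0, 0, 0, 0, 0.2, 1, 0, 0, 0, 0, 0, 0, 1, 0, 0, 0, 0, 0, 0, 1])

```text
time: 2.33
tool_pos: [0.4608, -0.074, 0.0597]
ee_rot: [3.142, -0.003, 2.858]
wrist_force: [-0.6, -0.1, 0.9]
width: 0.0942
finger_force: 0.0
```

```bash
python3 go.py .4637 -.0743 .0135;python3 - <<'E'
from bench import robot
import cv2,numpy as np
a=robot.snapshot("top")[200:350,250:450];b=robot.snapshot("scene")[160:310,210:410]
cv2.imwrite("pics/a.png",cv2.resize(np.hstack([a,b])[:,:,::-1],None,fx=2,fy=2,interpolation=cv2.INTER_CUBIC))
E
```

```text
t 2.33 pos [ 0.4608 -0.074   0.0597] rot [ 3.142e+00 -3.000e-03  2.858e+00] w 0.0942 F [-0.6 -0.1  0.9]
shift [-0.03   0.006  0.462] rows>= 1.1567823669086335
```

View pics/a.png

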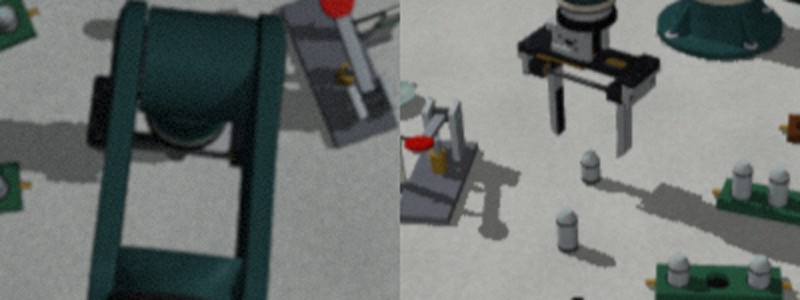

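Call:
move_arm(motion=[0, 0, 0, -0.03, 0, 0.2, 1, 0, 0, 0, 0, 0, 0.2, 1, 0, 0, 0, 0, 0, 0.06, 1, 0, 0, 0, 0, 0, 0, 0.2, 0, 0, 0, 0, 0, 0, 0.2, 0, 0, 0, 0, 0, 0, 0.2, 0, 0, 0, 0, 0, 0, 0.2, 0, 0, 0, 0, 0, 0, 0.2, 0, 0, 0, 0, 0, 0, 0.2])

```text
time: 3.18
tool_pos: [0.4651, -0.0752, 0.0153]
ee_rot: [3.141, 0.001, 2.858]
wrist_force: [0.4, -0.7, 0.2]
width: 0.0576
finger_force: 0.0
```

Call:
move_arm(motion=[0, 0, 0, 0, 0, 0, 0.2, 0, 0, 0, 0, 0, 0, 0.2, 0, 0, 0, 0, 0, 0, 0.2, 0, 0, 0, 0, 0, 0, 0.2, 0, 0, 0, 0, 0, 0, 0.2, 0, 0, 0, 0, 0, 0, 0.2])

```text
time: 3.68
tool_pos: [0.4645, -0.0751, 0.0144]
ee_rot: [-3.142, -0.0, 2.858]
wrist_force: [-0.5, -0.8, 0.4]
width: 0.0252
finger_force: 30.0
```

```bash
python3 go.py .4651 -.0752 .0135 1.807
```

```text
t 3.68 pos [ 0.4645 -0.0751  0.0144] rot [-3.142 -0.     2.858] w 0.0252 F [-0.5 -0.8  0.4]
shift [-0.006  0.001  0.009] rows>= 0.027348127810600392
turn [-0.    -0.     1.338] rows>= 8.415137609318181
```

Call:
move_arm(motion=[0, 0, 0, 0, 0, 0, 0.45, 0, 0, 0, 0, 0, 0, 0.45, 0, 0, 0.149, 0, 0, 0, 0.45, 0, 0, 0.149, 0, 0, 0, 0.45, 0, 0, 0.149, 0, 0, 0, 0.45, 0, 0, 0.149, 0, 0, 0, 0.45, 0, 0, 0.149, 0, 0, 0, 0.45, 0, 0, 0.149, 0, 0, 0, 0.45, 0, 0, 0.149, 0, 0, 0, 0.45, 0, 0, 0.149, 0, 0, 0, 0.45, 0, 0, 0.146, 0, 0, 0, 0.45, 0, 0, 0, 0, 0, 0, 0.2])

```text
time: 4.68
tool_pos: [0.4646, -0.075, 0.0145]
ee_rot: [3.141, -0.0, 1.805]
wrist_force: [-0.3, -0.0, 0.6]
width: 0.0384
finger_force: 0.0
```

Call:
move_arm(motion=[0, 0, 0, 0, 0, 0, 0.2, 0, 0, 0, 0, 0, 0, 0.2, 0, 0, 0, 0, 0, 0, 0.2, 0, 0, 0, 0, 0, 0, 0.2, 0, 0, 0, 0, 0, -0.2, 0.2, 0, 0, 0, 0, 0, -0.2, 0.2, 0, 0, 0, 0, 0, -0.2, 0.2])

```text
time: 5.27
tool_pos: [0.464, -0.0748, 0.0744]
ee_rot: [-3.14, -0.001, 1.808]
wrist_force: [0.6, 0.4, -1.5]
width: 0.0255
finger_force: 30.0
```

```bash
python3 go.py .630 .1398 .085 1.807
```

```text
t 5.27 pos [ 0.464  -0.0748  0.0744] rot [-3.140e+00 -1.000e-03  1.808e+00] w 0.0255 F [ 0.6  0.4 -1.5]
shift [ 1.697  2.118 -0.107] rows>= 6.7890068292990575
turn [-0.002 -0.001  0.001] rows>= 0.015107373840173315
```

Call:
move_arm(motion=[0, 0, 0, 0.212, 0.265, -0.013, 0.2, 0, 0, 0, 0.212, 0.265, -0.013, 0.2, 0, 0, 0, 0.212, 0.265, -0.013, 0.2, 0, 0, 0, 0.212, 0.265, -0.013, 0.2, 0, 0, 0, 0.212, 0.265, -0.013, 0.2, 0, 0, 0, 0.212, 0.265, -0.013, 0.2, 0, 0, 0, 0.212, 0.265, -0.013, 0.2, 0, 0, 0, 0.212, 0.265, -0.013, 0.2, 0, 0, 0, 0, 0, 0.2, 0.2, 0, 0, 0, 0, 0, 0.2, 0.2, 0, 0, 0, 0, 0, 0, 0.2, 0, 0, 0, 0, 0, 0, 0.2])

```text
time: 6.27
tool_pos: [0.6294, 0.1394, 0.0426]
ee_rot: [-3.137, -0.001, 1.808]
wrist_force: [-0.2, 0.6, -0.3]
width: 0.0251
finger_force: 30.0
```

```bash
python3 go.py .630 .1398 .034 1.807; python3 - <<'E'
from h import *
b=robot.snapshot("scene");o=robot.get_obs()
p=o["tool_pos"]
c=b[230:330,300:440];f=5
t=cv2.resize(c[...,::-1],None,fx=f,fy=f,interpolation=cv2.INTER_CUBIC)
q=lambda X:((proj("scene",X)-[300,230]+.5)*f-.5).round().astype(np.int32)
cv2.polylines(t,[cv2.convexHull(q(cyl(p[0],p[1],.045,p[2]-.0145)).astype(np.int32))],True,(0,0,255),1)
an=np.linspace(0,6.28,30)
cv2.polylines(t,[q(np.c_[.63+.0145*np.cos(an),.1398+.0145*np.sin(an),0*an+.014])],True,(0,255,255),1)
cv2.imwrite("pics/b.png",t)
E
```

```text
t 6.27 pos [0.6294 0.1394 0.0426] rot [-3.137e+00 -1.000e-03  1.808e+00] w 0.0251 F [-0.2  0.6 -0.3]
shift [0.003 0.007 0.086] rows>= 0.21670196074979062
turn [-0.006 -0.001  0.001] rows>= 0.03871450746422863
```

View pics/b.png

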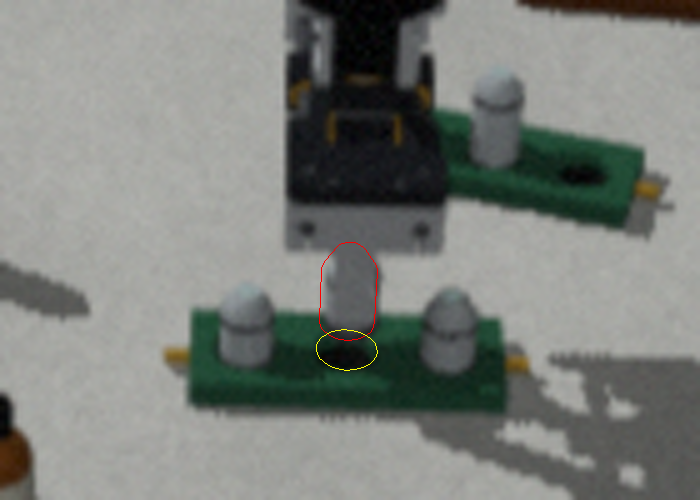

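Call:
move_arm(motion=[0, 0, 0, 0.003, 0.006, 0.06, 0.2, 0, 0, 0, 0, 0, 0.06, 0.2, 0, 0, 0, 0, 0, 0.04, 0.2, 0, 0, 0, 0, 0, 0, 0.2])

```text
time: 6.65
tool_pos: [0.6309, 0.1395, 0.028]
ee_rot: [-3.14, -0.0, 1.807]
wrist_force: [-0.4, -0.4, -2.2]
width: 0.0251
finger_force: 30.0
```

Call:
move_arm(motion=[0, 0, 0, 0, 0, 0.03, 0.2, 0, 0, 0, 0, 0, 0.03, 0.2, 0, 0, 0, 0, 0, 0.03, 0.2, 0, 0, 0, 0, 0, 0, 0.2])

```text
time: 6.98
tool_pos: [0.6311, 0.1396, 0.019]
ee_rot: [-3.141, 0.0, 1.807]
wrist_force: [-1.0, -0.9, -0.9]
width: 0.0252
finger_force: 30.0
```

Call:
move_arm(motion=[0, 0, 0, 0, 0, 0, 0.7, 0, 0, 0, 0, 0, 0, 0.7, 0, 0, 0, 0, 0, 0, 0.7, 0, 0, 0, 0, 0, -0.15, 0.7, 0, 0, 0, 0, 0, -0.3, 0.7, 0, 0, 0, 0, 0, -0.3, 0.7, 0, 0, 0, 0, 0, -0.35, 0.7, 0, 0, 0, 0, 0, 0, 0.7])

```text
time: 7.65
tool_pos: [0.6362, 0.1408, 0.1397]
ee_rot: [3.125, 0.001, 1.807]
wrist_force: [-0.2, 0.3, 1.7]
width: 0.0657
finger_force: 0.0
```

```bash
python3 go.py .6082 -.0582 .13 2.57
```

```text
t 7.65 pos [0.6362 0.1408 0.1397] rot [3.125e+00 1.000e-03 1.807e+00] w 0.0657 F [-0.2  0.3  1.7]
shift [-1.869 -0.739  0.087] rows>= 5.028789412189184
turn [ 0.019  0.01  -0.971] rows>= 6.11000004055699
```

Call:
move_arm(motion=[0, 0, 0, -0.312, -0.115, 0, 0.7, 0, 0, 0, -0.312, -0.115, 0, 0.7, 0, 0, 0, -0.312, -0.115, 0, 0.7, 0, 0, 0, -0.312, -0.115, 0, 0.7, 0, 0, 0, -0.312, -0.115, 0, 0.7, 0, 0, 0, -0.312, -0.115, 0, 0.7, 0, 0, -0.158, 0, 0, 0, 0.7, 0, 0, -0.158, 0, 0, 0, 0.7, 0, 0, -0.158, 0, 0, 0, 0.7, 0, 0, -0.158, 0, 0, 0, 0.7, 0, 0, -0.158, 0, 0, 0, 0.7, 0, 0, -0.158, 0, 0, 0, 0.7])

```text
time: 8.65
tool_pos: [0.6086, -0.0583, 0.13]
ee_rot: [3.141, 0.001, 2.558]
wrist_force: [0.1, 0.9, -0.7]
width: 0.066
finger_force: 0.0
```

```bash
python3 go.py .6082 -.0582 .022 2.57
```

```text
t 8.65 pos [ 0.6086 -0.0583  0.13  ] rot [3.141e+00 1.000e-03 2.558e+00] w 0.066 F [ 0.1  0.9 -0.7]
shift [ 0.005 -0.003  1.08 ] rows>= 2.6992637753015756
turn [ 0.001  0.001 -0.016] rows>= 0.09982962724252441
```

Call:
move_arm(motion=[0, 0, 0, 0, 0, 0.25, 0.7, 0, 0, 0, 0, 0, 0.25, 0.7, 0, 0, 0, 0, 0, 0.25, 0.7, 0, 0, 0, 0, 0, 0.2, 0.5, 0, 0, 0, 0, 0, 0.13, 0.2, 0, 0, 0, 0, 0, 0, 0.2, 0, 0, 0, 0, 0, 0, 0.2, 0, 0, 0, 0, 0, 0, 0.2, 0, 0, 0, 0, 0, 0, 0.2, 0, 0, 0, 0, 0, 0, 0.2, 0, 0, 0, 0, 0, 0, 0.2])

```text
time: 9.57
tool_pos: [0.6097, -0.0587, 0.024]
ee_rot: [3.14, 0.004, 2.551]
wrist_force: [-0.6, -0.7, 4.5]
width: 0.0253
finger_force: 29.9
```

```bash
python3 go.py .6082 -.0582 .022 1.519
```

```text
t 9.57 pos [ 0.6097 -0.0587  0.024 ] rot [3.14  0.004 2.551] w 0.0253 F [-0.6 -0.7  4.5]
shift [ 0.015 -0.005  0.02 ] rows>= 0.06372671836624329
turn [0.004 0.003 1.315] rows>= 8.267920166956063
```

Call:
move_arm(motion=[0, 0, 0, 0, 0, 0, 0.45, 0, 0, 0, 0, 0, 0, 0.45, 0, 0, 0.146, 0, 0, 0, 0.45, 0, 0, 0.146, 0, 0, 0, 0.45, 0, 0, 0.146, 0, 0, 0, 0.45, 0, 0, 0.146, 0, 0, 0, 0.45, 0, 0, 0.146, 0, 0, 0, 0.45, 0, 0, 0.146, 0, 0, 0, 0.45, 0, 0, 0.146, 0, 0, 0, 0.45, 0, 0, 0.146, 0, 0, 0, 0.45, 0, 0, 0.146, 0, 0, 0, 0.2, 0, 0, 0, 0, 0, 0, 0.2])

```text
time: 10.57
tool_pos: [0.6079, -0.0581, 0.0215]
ee_rot: [-3.141, -0.0, 1.518]
wrist_force: [-0.1, 0.7, 0.1]
width: 0.0323
finger_force: 0.0
```

Call:
move_arm(motion=[0, 0, 0, 0, 0, 0, 0.2, 0, 0, 0, 0, 0, 0, 0.2, 0, 0, 0, 0, 0, 0, 0.2, 0, 0, 0, 0, 0, 0, 0.2])

```text
time: 10.9
tool_pos: [0.6079, -0.0581, 0.0215]
ee_rot: [-3.141, -0.0, 1.521]
wrist_force: [-0.5, 0.9, -1.5]
width: 0.0254
finger_force: 30.0
```

Call:
move_arm(motion=[0, 0, 0, 0, 0, -0.25, 0.2, 0, 0, 0, 0, 0, -0.3, 0.2, 0, 0, 0, 0, 0, -0.35, 0.2, 0, 0, 0, 0, 0, 0, 0.2, 0, 0, 0, 0, 0, 0, 0.2])

```text
time: 11.32
tool_pos: [0.6101, -0.0586, 0.115]
ee_rot: [3.135, 0.001, 1.52]
wrist_force: [0.0, 0.1, -2.0]
width: 0.0251
finger_force: 30.0
```

```bash
python3 go.py .4585 .2273 .112 1.519
```

```text
t 11.32 pos [ 0.6101 -0.0586  0.115 ] rot [3.135e+00 1.000e-03 1.520e+00] w 0.0251 F [ 0.   0.1 -2. ]
shift [ 2.779 -1.659  0.017] rows>= 8.091321213954812
turn [0.008 0.001 0.001] rows>= 0.05284972354530409
```

Call:
move_arm(motion=[0, 0, 0, 0.278, -0.164, 0, 0.2, 0, 0, 0, 0.278, -0.164, 0, 0.2, 0, 0, 0, 0.278, -0.164, 0, 0.2, 0, 0, 0, 0.278, -0.164, 0, 0.2, 0, 0, 0, 0.278, -0.164, 0, 0.2, 0, 0, 0, 0.278, -0.164, 0, 0.2, 0, 0, 0, 0.278, -0.164, 0, 0.2, 0, 0, 0, 0.278, -0.164, 0, 0.2, 0, 0, 0, 0.278, -0.164, 0, 0.2, 0, 0, 0, 0.275, -0.164, 0, 0.2, 0, 0, 0, 0, 0, 0, 0.2, 0, 0, 0, 0, 0, 0, 0.2])

```text
time: 12.32
tool_pos: [0.4568, 0.2282, 0.1098]
ee_rot: [-3.138, 0.002, 1.523]
wrist_force: [0.7, 0.3, -1.9]
width: 0.0254
finger_force: 30.0
```

```bash
python3 go.py .4585 .2273 .04 1.519
```

```text
t 12.32 pos [0.4568 0.2282 0.1098] rot [-3.138e+00  2.000e-03  1.523e+00] w 0.0254 F [ 0.7  0.3 -1.9]
shift [-0.007  0.02   0.698] rows>= 1.745139900131158
turn [-0.004  0.002  0.005] rows>= 0.044402428412651705
```

Call:
move_arm(motion=[0, 0, 0, 0, 0.005, 0.2, 0.2, 0, 0, 0, 0, 0, 0.2, 0.2, 0, 0, 0, 0, 0, 0.15, 0.2, 0, 0, 0, 0, 0, 0.1, 0.2, 0, 0, 0, 0, 0, 0, 0.2, 0, 0, 0, 0, 0, 0, 0.2])

```text
time: 12.82
tool_pos: [0.459, 0.2265, 0.046]
ee_rot: [-3.14, 0.001, 1.518]
wrist_force: [-0.1, -0.4, -0.5]
width: 0.0253
finger_force: 30.0
```

```bash
python3 go.py .4585 .2273 .0255 1.519; python3 - <<'E'
from h import *
b=robot.snapshot("scene");o=robot.get_obs();p=o["tool_pos"];o0=[350,190]
c=b[190:310,350:490];f=5
t=cv2.resize(c[...,::-1],None,fx=f,fy=f,interpolation=cv2.INTER_CUBIC)
q=lambda X:((proj("scene",X)-o0+.5)*f-.5).round().astype(np.int32)
cv2.polylines(t,[cv2.convexHull(q(cyl(p[0],p[1],.06,p[2]-.0215)))],True,(0,0,255),1)
an=np.linspace(0,6.28,30)
cv2.polylines(t,[q(np.c_[.4585+.0145*np.cos(an),.2273+.0145*np.sin(an),0*an+.014])],True,(0,255,255),1)
s=cv2.convexHull(q(cyl(.63,.1398,.045,.004)));cv2.polylines(t,[s],True,(255,0,255),1)
cv2.imwrite("pics/c.png",t)
E
```

```text
t 12.82 pos [0.459  0.2265 0.046 ] rot [-3.140e+00  1.000e-03  1.518e+00] w 0.0253 F [-0.1 -0.4 -0.5]
shift [ 0.008 -0.005  0.205] rows>= 0.5127657044887198
turn [-0.002  0.001 -0.001] rows>= 0.017052363877547414
```

View pics/c.png

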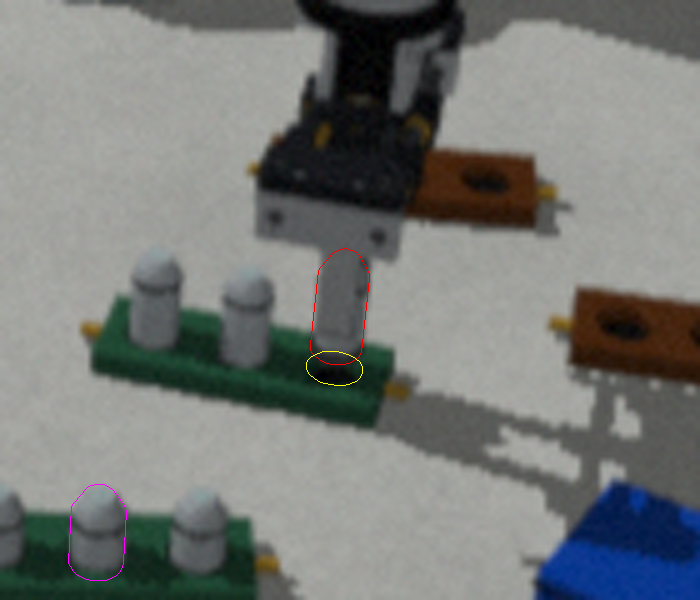

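Call:
move_arm(motion=[0, 0, 0, 0.006, 0, 0.06, 0.2, 0, 0, 0, 0, 0, 0.06, 0.2, 0, 0, 0, 0, 0, 0.03, 0.2, 0, 0, 0, 0, 0, 0, 0.2])

```text
time: 13.2
tool_pos: [0.4588, 0.2278, 0.0313]
ee_rot: [-3.141, 0.001, 1.52]
wrist_force: [0.3, -0.5, -1.3]
width: 0.0251
finger_force: 30.0
```

Call:
move_arm(motion=[0, 0, 0, 0, 0, 0.03, 0.2, 0, 0, 0, 0, 0, 0.02, 0.2, 0, 0, 0, 0, 0, 0, 0.2, 0, 0, 0, 0, 0, 0, 0.2])

```text
time: 13.53
tool_pos: [0.4588, 0.2279, 0.0264]
ee_rot: [-3.141, 0.0, 1.519]
wrist_force: [-0.2, -0.4, -1.8]
width: 0.0254
finger_force: 30.0
```

Call:
move_arm(motion=[0, 0, 0, 0, 0, 0.006, 0.2, 0, 0, 0, 0, 0, 0, 0.5, 0, 0, 0, 0, 0, 0, 0.5, 0, 0, 0, 0, 0, 0, 0.5, 0, 0, 0, 0, 0, -0.2, 0.5, 0, 0, 0, 0, 0, -0.4, 0.5, 0, 0, 0, 0, 0, -0.4, 0.5, 0, 0, 0, 0, 0, -0.4, 0.3, 0, 0, 0, 0, 0, 0, 0, 0, 0, 0, 0, 0, 0, 0])

```text
time: 14.37
tool_pos: [0.4615, 0.229, 0.1704]
ee_rot: [3.134, -0.004, 1.52]
wrist_force: [0.0, 1.1, -0.4]
width: 0.0305
finger_force: 0.0
```

```bash
python3 go.py .578 -.2635 .14
```

```text
t 14.37 pos [0.4615 0.229  0.1704] rot [ 3.134 -0.004  1.52 ] w 0.0305 F [ 0.   1.1 -0.4]
shift [-4.86   1.413  0.297] rows>= 12.675938606170691
```

Call:
move_arm(motion=[0, 0, 0, -0.346, 0.103, 0, 0, 0, 0, 0, -0.346, 0.103, 0, 0, 0, 0, 0, -0.346, 0.103, 0, 0, 0, 0, 0, -0.346, 0.103, 0, 0, 0, 0, 0, -0.346, 0.103, 0, 0, 0, 0, 0, -0.346, 0.103, 0, 0, 0, 0, 0, -0.346, 0.103, 0, 0, 0, 0, 0, -0.346, 0.103, 0, 0, 0, 0, 0, -0.346, 0.103, 0, 0, 0, 0, 0, -0.346, 0.103, 0, 0, 0, 0, 0, -0.346, 0.103, 0, 0, 0, 0, 0, -0.346, 0.103, 0, 0])

```text
time: 15.37
tool_pos: [0.5607, -0.1943, 0.1639]
ee_rot: [-3.139, -0.002, 1.519]
wrist_force: [1.0, 0.6, 0.5]
width: 0.0006
finger_force: 0.0
```

Call:
move_arm(motion=[0, 0, 0, -0.346, 0.103, 0, 0, 0, 0, 0, -0.352, 0.103, 0, 0, 0, 0, 0, 0, 0, 0.2, 0, 0, 0, 0, 0, 0, 0, 0, 0, 0, 0, 0, 0, 0, 0])

```text
time: 15.78
tool_pos: [0.5767, -0.2628, 0.1426]
ee_rot: [-3.135, -0.004, 1.519]
wrist_force: [-0.0, -0.9, -0.1]
width: 0.0004
finger_force: 0.0
```

```bash
python3 go.py .578 -.2635 .11; python3 - <<'E'
from h import *
b=robot.snapshot("scene");f=2.5;o0=[185,170]
c=b[170:330,185:465]
t=cv2.resize(c[...,::-1],None,fx=f,fy=f,interpolation=cv2.INTER_CUBIC)
q=lambda X:((proj("scene",X)-o0+.5)*f-.5).round().astype(np.int32)
for a in((.4588,.2277,.06,.004),(.63,.1398,.045,.004)):cv2.polylines(t,[cv2.convexHull(q(cyl(*a)))],True,(255,0,255),1)
p=robot.get_obs()["tool_pos"];cv2.circle(t,tuple(map(int,q(p)[0])),3,(255,0,0),1)
cv2.imwrite("pics/d.png",t)
E
```

```text
t 15.78 pos [ 0.5767 -0.2628  0.1426] rot [-3.135 -0.004  1.519] w 0.0004 F [-0.  -0.9 -0.1]
shift [-0.008  0.016  0.325] rows>= 0.8146283402939423
```

View pics/d.png

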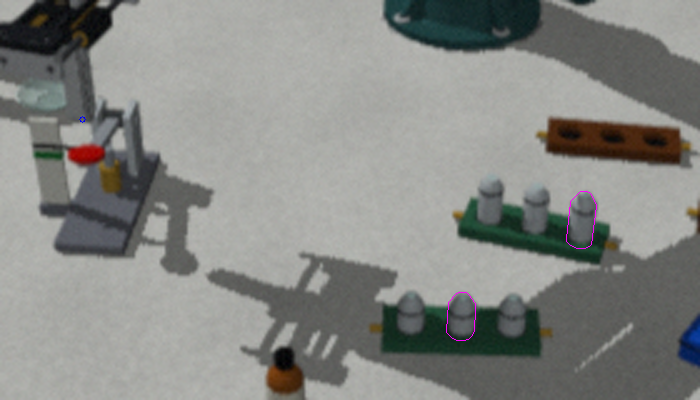

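Call:
move_arm(motion=[0, 0, 0, 0, 0.02, 0.15, 0, 0, 0, 0, 0, 0, 0.15, 0, 0, 0, 0, 0, 0, 0.06, 0, 0, 0, 0, 0, 0, 0.06, 0, 0, 0, 0, 0, 0, 0.06, 0, 0, 0, 0, 0, 0, 0.06, 0, 0, 0, 0, 0, 0, 0, 0, 0, 0, 0, 0, 0, 0, 0])

```text
time: 16.5
tool_pos: [0.582, -0.2626, 0.0945]
ee_rot: [3.137, -0.001, 1.521]
wrist_force: [0.4, 4.3, 5.9]
width: 0.0004
finger_force: 2.7
```

```bash
python3 go.py .58 -.2635 .085
```

```text
t 16.5 pos [ 0.582  -0.2626  0.0945] rot [ 3.137e+00 -1.000e-03  1.521e+00] w 0.0004 F [0.4 4.3 5.9]
shift [-0.01  -0.02   0.094] rows>= 0.24267645400322435
```

Call:
move_arm(motion=[0, 0, 0, 0, 0, 0.04, 0, 0, 0, 0, 0, 0, 0.03, 0, 0, 0, 0, 0, 0, 0.02, 0, 0, 0, 0, 0, 0, 0, 0, 0, 0, 0, 0, 0, 0, 0, 0, 0, 0, 0, 0, 0, 0])

```text
time: 17.0
tool_pos: [0.583, -0.2627, 0.0867]
ee_rot: [3.135, -0.001, 1.521]
wrist_force: [2.1, 5.0, 6.9]
width: 0.0004
finger_force: 3.5
```

```bash
python3 go.py .58 -.2635 .085; python3 - <<'E'
from bench import robot
import cv2
for n,(u,v) in dict(scene=(185,180)).items():
    im=robot.snapshot(n);cv2.imwrite("pics/e.png",cv2.resize(im[v:v+100,u:u+80,::-1],None,fx=6,fy=6,interpolation=cv2.INTER_CUBIC))
E
```

```text
t 17.0 pos [ 0.583  -0.2627  0.0867] rot [ 3.135e+00 -1.000e-03  1.521e+00] w 0.0004 F [2.1 5.  6.9]
shift [-0.01  -0.03   0.017] rows>= 0.08876209042200559
```

View pics/e.png

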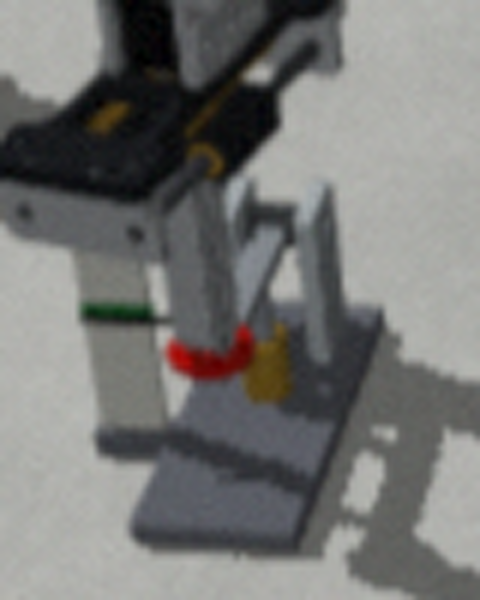

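Call:
move_arm(motion=[0, 0, 0, 0.005, -0.01, 0.018, 0, 0, 0, 0, 0, 0, 0, 0, 0, 0, 0, 0, 0, 0, 0, 0, 0, 0, 0, 0, 0, 0, 0, 0, 0, 0, 0, 0, 0])

```text
time: 17.47
tool_pos: [0.5831, -0.2627, 0.0856]
ee_rot: [3.132, 0.001, 1.521]
wrist_force: [5.3, 4.1, 7.2]
width: 0.0004
finger_force: 3.7
```

```bash
python3 go.py .58 -.2635 .085; python3 - <<'E'
from h import *
im=np.mean([robot.snapshot("scene") for _ in range(4)],0)
print([robot.get_obs()["tool_pos"].round(4)])
# lever geometry: pointer rows next to the band, dark and green profile per column
for u in range(197,216):
    col=im[224:240,u];print(u,(col.sum(1)/3).astype(int).tolist(),"g",(col[:,1]-col[:,0]).astype(int).tolist())
E
```

```text
t 17.47 pos [ 0.5831 -0.2627  0.0856] rot [3.132e+00 1.000e-03 1.521e+00] w 0.0004 F [5.3 4.1 7.2]
shift [-0.01  -0.03   0.006] rows>= 0.0809590084144437
[array([ 0.5831, -0.2627,  0.0856])]
197 [145, 152, 157, 168, 174, 174, 172, 168, 169, 168, 175, 179, 178, 176, 175, 174] g [1, 1, 0, 0, 1, 1, 1, 1, 0, 0, 0, 0, 1, 1, 1, 0]
198 [123, 126, 128, 129, 131, 135, 116, 105, 100, 119, 155, 171, 175, 174, 174, 174] g [0, 0, 0, 1, 1, 2, 12, 21, 12, 1, 1, 1, 1, 0, 0, 0]
199 [119, 119, 120, 118, 121, 118, 89, 54, 40, 63, 109, 136, 146, 152, 158, 167] g [0, 0, 1, 0, 0, 1, 16, 38, 22, 3, 0, 0, 1, 1, 0, 0]
200 [119, 120, 118, 118, 118, 116, 81, 42, 26, 40, 91, 119, 124, 126, 127, 128] g [0, 1, 1, 0, 0, 1, 15, 39, 25, 3, 0, 0, 1, 0, 2, 0]
201 [119, 118, 120, 120, 118, 116, 85, 44, 27, 36, 90, 117, 118, 119, 119, 120] g [2, 0, -1, 0, 0, 2, 15, 40, 28, 5, 0, 0, 0, 1, 1, 0]
202 [118, 119, 119, 120, 120, 115, 87, 48, 28, 37, 88, 115, 121, 119, 119, 119] g [0, 0, 1, 0, 2, 3, 15, 40, 30, 5, 0, 1, 1, 0, 0, 1]
203 [117, 118, 120, 119, 119, 116, 85, 46, 25, 36, 89, 115, 118, 119, 119, 120] g [0, 0, 1, 0, 1
[... 959 characters left out ...]
, 0, 0, 0, 1, -1, 0]
211 [120, 152, 168, 172, 175, 174, 171, 165, 141, 87, 98, 146, 162, 154, 136, 125] g [1, 2, 2, 2, 0, 1, 2, 3, 2, 2, 0, 0, 0, 0, -1, -2]
212 [109, 130, 140, 148, 161, 171, 170, 169, 144, 91, 102, 153, 169, 164, 149, 136] g [2, 1, 1, 1, 2, 1, 1, 1, 1, 0, 0, 1, -1, -7, -19, -29]
213 [98, 104, 104, 107, 112, 114, 123, 125, 108, 79, 91, 143, 145, 115, 94, 88] g [3, 2, 1, 2, 3, 1, 1, 1, 0, 1, 1, -1, -30, -72, -104, -111]
214 [96, 98, 98, 98, 98, 99, 99, 100, 97, 94, 96, 106, 107, 87, 68, 62] g [1, 2, 0, 1, 2, 1, 2, 2, 1, 3, 0, 0, -12, -63, -122, -148]
215 [98, 96, 99, 98, 99, 99, 100, 98, 96, 98, 97, 98, 97, 83, 71, 62] g [1, 2, 1, 2, 0, 1, 2, 1, 3, 2, 2, 2, 0, -29, -99, -145]
```

```bash
python3 - <<'E'
from h import *
O=np.array([.4735,-.2822]);a=.169
for y in(-.025,-.030,-.038,-.068):
  for z in(.075,):
    for xl in (.073,.110): print(xl,y,z,proj("scene",[*(O+Rz(a)@[xl,y]),z]).round(2),proj("scene",[*(O+Rz(a)@[xl,y]),z-.003]).round(2))
for y in(-.038,-.068):print("plate top",proj("scene",[*(O+Rz(a)@[.073,y]),.118]).round(2))
E
```

```text
0.073 -0.025 0.075 [[213.96 231.98]] [[214.1  232.93]]
0.11 -0.025 0.075 [[210.04 240.16]] [[210.18 241.11]]
0.073 -0.03 0.075 [[212.1  231.87]] [[212.24 232.81]]
0.11 -0.03 0.075 [[208.14 240.04]] [[208.28 240.99]]
0.073 -0.038 0.075 [[209.12 231.69]] [[209.27 232.63]]
0.11 -0.038 0.075 [[205.1  239.85]] [[205.25 240.8 ]]
0.073 -0.068 0.075 [[197.99 231.  ]] [[198.14 231.94]]
0.11 -0.068 0.075 [[193.74 239.13]] [[193.9  240.08]]
plate top [[207.04 217.93]]
plate top [[195.71 217.27]]
```

```bash
python3 - <<'E'
import numpy as np
from bench import robot
a=np.load("scene.npy");b=np.mean([robot.snapshot("scene") for _ in range(4)],0)
for u in(200,202,204,206,208,211,212):
  for n,im in(("rest",a),("now",b)):
    c=im[220:238,u];print(u,n,(c.sum(1)/3).astype(int).tolist(),"g",(c[:,1]-c[:,0]).astype(int).tolist())
E
```

```text
200 rest [104, 105, 104, 106, 105, 105, 101, 72, 41, 74, 67, 36, 37, 79, 105, 108, 109, 111] g [0, 1, 0, 1, 1, 0, 0, 3, 2, 3, 15, 39, 35, 11, 1, -1, 1, 1]
200 now [96, 98, 107, 116, 117, 120, 120, 119, 119, 115, 84, 41, 27, 41, 90, 118, 124, 125] g [1, 2, 2, 1, 0, 1, 0, -1, 1, 2, 16, 41, 28, 3, 0, 0, 1, 0]
202 rest [104, 103, 106, 105, 105, 106, 102, 72, 38, 75, 71, 40, 34, 69, 95, 104, 106, 105] g [0, 0, 0, 1, 0, 0, 0, 1, 0, 1, 14, 36, 39, 17, 6, 1, -1, 0]
202 now [97, 98, 102, 111, 119, 118, 120, 117, 119, 117, 87, 44, 28, 39, 89, 116, 119, 118] g [5, 3, 2, 1, 0, 1, 0, 0, 1, 1, 16, 38, 31, 4, 1, 2, 0, 0]
204 rest [105, 104, 106, 105, 104, 105, 103, 77, 44, 73, 70, 40, 36, 67, 94, 106, 107, 105] g [2, 1, 1, 0, 0, 0, 0, -1, 0, 1, 14, 36, 39, 21, 4, 1, 1, 0]
204 now [98, 97, 99, 109, 119, 118, 118, 118, 119, 116, 87, 47, 24, 37, 91, 116, 118, 118] g [3, 5, 4, 1, 1, 0, 1, 0, 0, 1, 16, 38, 33, 5, 0, 0, 2, 0]
206 rest [106, 106, 105, 107, 105, 106, 101, 78, 41, 58, 67, 46, 35, 64, 95, 103, 107, 105] g [0, 1, 0, 0, 0, 0, 0, 1, 0, 3, 15, 31, 38, 21, 6, 2, 0, 0]
206 now [84, 96, 96, 101, 11
[... 347 characters left out ...]
3, 120, 119] g [2, 2, 2, 4, 0, 1, 1, 1, 1, 1, 14, 33, 34, 7, 0, 1, 0, 1]
211 rest [131, 157, 158, 158, 158, 158, 152, 131, 81, 69, 118, 141, 144, 145, 148, 148, 148, 136] g [0, 0, 2, 1, 2, 2, 1, 2, 2, 0, -3, -3, -5, -3, 0, 0, 0, 0]
211 now [87, 92, 97, 102, 120, 153, 169, 171, 174, 176, 172, 165, 142, 87, 98, 145, 162, 154] g [2, 2, 2, 3, 1, 2, 1, 1, 1, 2, 1, 3, 2, 1, 1, 0, 0, -1]
212 rest [130, 153, 158, 159, 157, 156, 154, 149, 101, 55, 81, 91, 87, 99, 134, 153, 155, 153] g [1, 1, 1, 2, 1, 1, 1, 1, 0, -26, -64, -81, -75, -49, -15, 0, 0, 1]
212 now [77, 78, 82, 93, 110, 129, 139, 147, 161, 169, 171, 168, 143, 90, 101, 154, 170, 164] g [0, 1, 2, 3, 1, 3, 1, 3, 0, 1, 1, 1, 0, 1, 1, 1, -1, -6]
```

```bash
python3 -c "
from bench import robot
o=robot.get_obs();print(o['time'],o['tool_pos'],o['wrist_force']);print(robot.close_job())"
```

```text
17.8667 [ 0.58306864 -0.26265677  0.08556879] [3.56073133 4.02489029 7.97077523]
the job is handed in; nothing more can be done
None
```

Both objectives are standing seated in their own rows, and I handed the job in at 17.9 s with the fingers still holding the lever at about level (fingertip height 85.6 mm, about 8 N, pointer on the green band allowing for the camera angle); the judge's result was not shown.

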